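Return the balance tilt-test stand to its reference position

TASK

The small balance on the swivelling tilt stand has had its tilted reading; bring the stand back to its reference position. Pull up the T-handled index plunger and give it a quarter turn so that it stays out by itself, swing the platform round (it has an upright handle) until the balance's display faces the dark slab's near edge, the one along the robot's side, as squarely as the index holes allow, and twist the plunger back so that its pin drops fully home. Also press the tilt plate down (it has a bare front lip for this) until it lies level and the catch holds it; do not push on the balance itself, and leave the things around the stand where they are.

Things in the scene. Friction and masses are not known exactly. Their poses are not given: they have to be found in the camera images.
- slab: dark stone slab 420 mm (x) by 720 mm (y), 20 mm thick, flat on the bench, under the stand and the things round it; origin under its middle, x at right angles to its long edges. The long edge on its -x side is the near one, towards the robot
- stand: the tilt stand's fixed foot: aluminium disc 270 mm in diameter, 22 mm high, standing on the slab; origin under its middle, 20 mm above the bench. 12 index holes every 30 degrees at 115 mm from the axis. On it turns a 196 mm swivel disc with plunger, swing handle, catch and the tilt plate with the balance. The foot may stand at any yaw
- platform (a point): point on the vertical swivel axis, on the swivel disc, 35 mm above the stand's foot. Its frame turns with the platform: z up, -x to the platform's front (display, lip), +x to the tilt hinge at the rear. In this frame, in mm seen from above: plunger at (0, 115), swing handle at (41, -113), spring catch (75 mm high) at (-50, -99), lip at (-114, 0)
- t_bar: the plunger's black T-bar, 64 mm long (its y), 14 wide (x), 16 high; origin at its centre. Locked, it points at the swivel axis, centre 87 mm above the stand's foot; held out it lies across (tangential), 14 mm higher. The slotted steel bush under it ends 28 mm below the locked bar's centre; a thin stem between. Within 40 mm sideways nothing is higher than the bush
- plunger_lift (a joint): height of the locking pin in m: 0 fully home in an index hole, 0.011 with its round nose on the foot between holes, 0.014 held out on the bush's shoulder, 0.018 at most. A spring pulls it down with 6 N (home) to 10 N (out). Within about 2 degrees of a hole the nose finds its way in and centres the platform
- plunger_twist (a joint): turn of the T-bar in rad, counter-clockwise from above: 0 locked (its cross-pin lies in the bush's slot, so it turns only after being lifted more than 14 mm), 1.57 held out (cross-pin on the shoulder; stop at 1.66). Turned back near 0 it drops again by its spring
- swivel (a joint): angle of the platform against the foot in rad, counter-clockwise from above; 0 at the start, pin in a hole; the 12 holes are at the multiples of pi/6; limits +-3.6. With the pin out it turns against about 2 N of friction at the handle and stays where it is left
- swing_handle (a point): middle of the swing handle's grip: an upright black cylinder 24 mm in diameter, from 58 to 120 mm above the stand's foot (this point at 92 mm), fixed to the platform 120 mm from the swivel axis
- lip (a point): middle of the top face of the tilt plate's bare steel front lip, 66 mm wide (y), about 34 mm deep (x), 8 mm thick, in front of the balance: the place to press. Level, its top lies 54 mm above the stand's foot; sprung up about 40 mm higher
- tilt (a joint): tilt plate's angle in rad about the hinge at the platform's rear, 199 mm from the lip point: 0 level, 0.21 sprung up. Pressing the lip takes about 3 to 4 N for its spring and up to about 7 N while the spring bolt of the catch gives way; at level the bolt snaps over the plate's edge and holds it. Rubber stops 2.5 mm lower at the lip
- balance: white balance 174 mm long, 116 mm wide, fixed on the tilt plate; display and keys at its front (-x), steel pan 92 mm in diameter towards the rear, top of the pan 46 mm above the plate. Origin under its middle, on the plate's top. Not to be pushed on
- weight_case: bystander: open wooden weight case 180 x 96 x 50 mm with its lid standing up (130 mm high) along one long side; origin under its middle
- knob_weight: bystander: steel 1 kg knob weight, 48 mm in diameter, 80 mm high, upright; origin under its middle
- spray_bottle: bystander: clear bottle with white cap, 56 mm in diameter, 140 mm high, upright; origin under its middle
- hygrometer: bystander: white hand-held hygrometer in a black foot 60 x 75 mm, 125 mm high; origin under the foot's middle

How it is judged:
By the outcome, as a careful person would: the job done as asked, in the order asked, and still so for the second after the job is handed in, with the robot touching nothing.
It also fails if it takes over 72 s, if anything falls off the work surface, if the arm or the gripper's body presses on something with over 40 N, if the wrist force passes 120 N, or if a joint passes its speed limit or range.

ROBOT

A 6-joint arm with a two-finger parallel gripper is mounted at the origin on the work surface. World frame = base frame: x ahead of the robot, y to its left, z up, the work surface at z = 0. Lengths are in m, angles in rad, forces in N, time in s.
With the tool pointing down it reaches from about 0.3 to 0.775 m from the base axis. Payload 14.6 kg.
Tool frame: the origin (TCP) lies at the very end of the fingers, on their centre line; the grasp point (between the pads) lies 19 mm behind it; z points along the fingers, y is the line along which they close (so a half turn about z gives the same grasp; the last joint's range is limited). The gripper opens to 94 mm and grips with 3 to 60 N. Pads are 16 mm wide; open, the fingers measure 119 mm over their backs; the gripper's body (75 mm by 177 mm) begins 78 mm behind the grasp point.
Start: joints at [-1.39, 0.3, 1.521, -0, 1.321, -0.067], TCP at [0.135, -0.533, 0.205] pointing down, gripper open.
Joint ranges: [-3.03, 3.03], [-0.79, 2.21], [0.23, 2.52], [-1.04, 4.18], [0, 3.07], [-2.55, 2.55]. Speed limits (rad/s): [2.22, 2.22, 2.57, 3.14, 3.14, 3.14].

INTERFACE

Orientations are given as a unit quaternion [x, y, z, w].
In Python, from rig import env, cams, workorder gives the robot as it stands. The module is installed in compiled form; this text tells all that it offers.
- The arm moves only by the shell command python3 -m pendant 'ROWS' [FORCE]. ROWS is JSON, a list of rows, each a list of 3 entries, a list of its own where there are three numbers: the shift along the tool's x, y, z in units of 1000 mm (1.0 is 1000 mm), then the turn about the tool's z in units of 360 degrees (1.0 is 360 degrees), then the gripper's target within -1 to 1 (fully open at 1, half-way at 0, shut at -1). In form: [[[tx, ty, tz], yaw, hand], ...]. A call has 1 to 8 rows; each row shifts and turns the commanded pose from where the row before left it, along the tool's axes as they then stand; what a row does not reach is not made up. A row lasts 1/12 s, in which the tool goes at most 41.7 mm and 7.16 degrees, less where a joint would pass 70% of its speed; a pose out of reach is approached as far as the arm can. A call with a number of a shift or a turn outside -1 to 1 is refused whole. A call with a gripper value outside its range is refused whole. The fingers move at their own pace and stop on an object; FORCE is the grip in N (left out, the last holds). Time passes only in rows, so rows that do not move let the fingers close. It gives the time, the measured TCP pose, the force, the opening and the grip force at its end, in the units of the state.
- env.observe(): the state, without advancing time (a new reading comes with each control period).
- cams.capture(name): name is "scene" or "side" or "wrist"; returns the picture (384x512x3 uint8, red, green, blue); there is no depth.
- cams.camera_model(name): a dict with "vfov" (degrees; the focal length in pixels is half the picture's height over the tangent of half this angle, whatever the lens; pixels are square), "cx", "cy" (the principal point, pixels), "distortion" ([k1, k2, p1, p2, k3] as OpenCV has them; the pictures are not rectified), "eye" and "orientation" of the camera in the world. Camera axes: x right, y up, looking along -z (the intrinsics and any distortion apply to the point x, -y, -z); pixel columns grow to the right and rows downward; lengths in m; the calibration is good to about 2 mm. A picture is of the moment at which its call begins: read the wrist's pose just before it. camera_model takes no time and is no camera call; for the wrist camera it gives the pose at the moment of the call.
- workorder.hand_in(): hands the job in; it is judged then, once.
The state is a dict: "time": time; "q": joint angles; "joint_vel": joint speeds; "joint_efforts": joint torques, N m; "ee_pos": TCP position; "ee_rot": TCP orientation; "wrist_force": force on the tool from outside, world axes, zero at the start; "wrist_torque": the same for the moment, N m; "width": finger opening in m; "grasp_force": force on a finger pad.
Only numpy, scipy, OpenCV 4.12 (cv2) and the standard library are available. Lean on these libraries where they do the work, as an engineer would, in place of code of your own. Each camera call takes 0.05 s, during which the arm holds its last target. There are 200 camera calls.

## Working session

There is one attempt and no reset: what is moved stays moved. The work goes in short steps, Python scripts to look and compute and a shell command to move; the robot and the scene stay as the last step left them, time stands still between calls to the robot, and variables do not carry over. Pictures are saved under pics/ and viewed, at most 14 in all, crops included, and the job is handed in when it is done.

```bash
mkdir -p pics; cat > h.py <<'E'
import numpy as np, cv2
from scipy.spatial.transform import Rotation as R
from rig import env, cams, workorder
def K(m,h=384):
    f=h/2/np.tan(np.radians(m['vfov'])/2); return np.array([[f,0,m['cx']],[0,f,m['cy']],[0,0,1.]])
def ray(m,uv):
    p=cv2.undistortPoints(np.array(uv,float).reshape(-1,1,2),K(m),np.array(m['distortion'],float)).reshape(-1,2)
    d=np.c_[p[:,0],-p[:,1],-np.ones(len(p))]; return np.array(m['eye']),R.from_quat(m['orientation']).apply(d)
def onz(m,uv,z):
    e,d=ray(m,uv); return e+d*((z-e[2])/d[:,2])[:,None]
def proj(m,P):
    P=R.from_quat(m['orientation']).inv().apply(np.array(P,float).reshape(-1,3)-np.array(m['eye']))
    return cv2.projectPoints(P*[1,-1,-1],np.zeros(3),np.zeros(3),K(m),np.array(m['distortion'],float))[0].reshape(-1,2)
def snap(n,f):
    m=cams.camera_model(n); i=cams.capture(n); cv2.imwrite('pics/'+f,i[:,:,::-1]); return m,i
E
python3 - <<'E'
from h import *
for n in('scene','side'):
    m,i=snap(n,n+'0.png'); print(n,m)
print(env.observe())
E
```

```text
scene {'vfov': 47.272642664024104, 'cx': 256.2113285885099, 'cy': 187.9215678491862, 'distortion': array([0.0030907, 0.       , 0.       , 0.       , 0.       ]), 'eye': array([1.27453927, 0.07086679, 1.08588046]), 'orientation': array([0.21867315, 0.21373262, 0.67244788, 0.67402839])}
side {'vfov': 57.64328810612217, 'cx': 256.4052053527671, 'cy': 194.202482183468, 'distortion': array([-0.10961876,  0.        ,  0.        ,  0.        ,  0.        ]), 'eye': array([ 0.39951923, -0.5238161 ,  0.75541081]), 'orientation': array([ 0.35768917, -0.0522588 , -0.14404945,  0.92118252])}
{'time': 0.1, 'q': array([-1.38957479e+00,  3.00407311e-01,  1.52151805e+00,  4.22833364e-06,
        1.32068519e+00, -6.66607457e-02]), 'joint_vel': array([ 0.00058723, -0.00246731, -0.00258436,  0.00043297,  0.00149149,
        0.00054296]), 'joint_efforts': array([ 2.03316376e-03, -5.32645547e+01, -3.53284872e+01,  7.09711947e-02,
        2.34352757e-02, -6.23257597e-05]), 'ee_pos': array([ 0.13486736, -0.53296917,  0.20494798]), 'ee_rot': array([ 9.92329060e-01,  1.23623531e-01, -2.70919174e-05, -5.08228310e-04]), 'wrist_force': array([-0.17975863, -0.41781473,  0.1547919 ]), 'wrist_torque': array([0.03430299, 0.03021528, 0.07379953]), 'grasp_force': 0.0, 'width': 0.0938824346240531}
```

View pics/scene0.png

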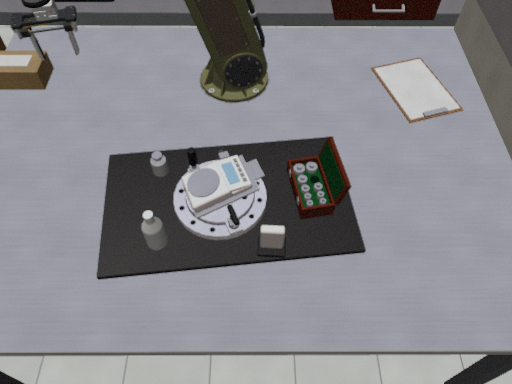

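View pics/side0.png

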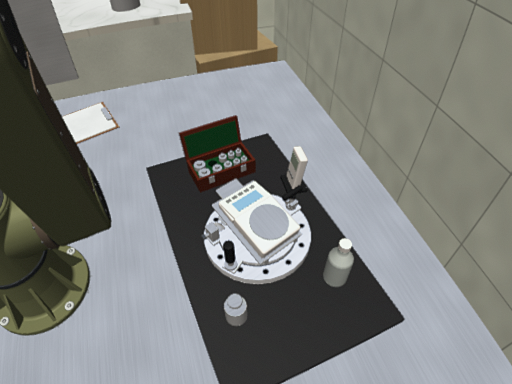

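```bash
python3 - <<'E'
from h import *
m=cams.camera_model('scene'); i=cv2.imread('pics/scene0.png'); g=cv2.cvtColor(i,6)
# slab
mk=cv2.morphologyEx((g<60).astype(np.uint8),cv2.MORPH_CLOSE,np.ones((5,5)))
mk[:130]=0
c=max(cv2.findContours(mk,0,2)[0],key=cv2.contourArea)
h=cv2.convexHull(c); q=cv2.approxPolyDP(h,8,True).reshape(-1,2); P=onz(m,q,.02)
print('slab',q.tolist(),P.round(4).tolist())
# foot: bright region in slab
for n in('scene','side'):
    m=cams.camera_model(n); i=cv2.imread(f'pics/{n}0.png')
    x0,y0,x1,y1=(150,130,310,265) if n=='scene' else (190,110,330,340)
    cr=cv2.resize(i[y0:y1,x0:x1],None,fx=(5 if n=='scene' else 2.6),fy=(5 if n=='scene' else 2.6),interpolation=2)
    cr=cr[:600,:800]
    cv2.imwrite(f'pics/{n}_crop.png',cr); print(cr.shape)
E
```

```text
slab [[331, 137], [364, 251], [98, 278], [110, 156]] [[0.3068, 0.3254, 0.02], [0.7217, 0.372, 0.02], [0.7991, -0.3318, 0.02], [0.3878, -0.3786, 0.02]]
(600, 800, 3)
(598, 364, 3)
```

View pics/scene_crop.png

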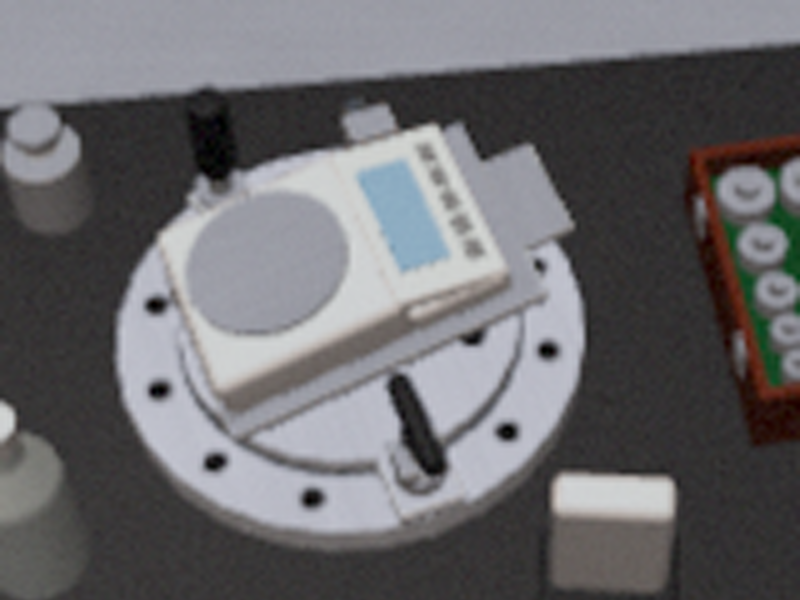

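View pics/side_crop.png

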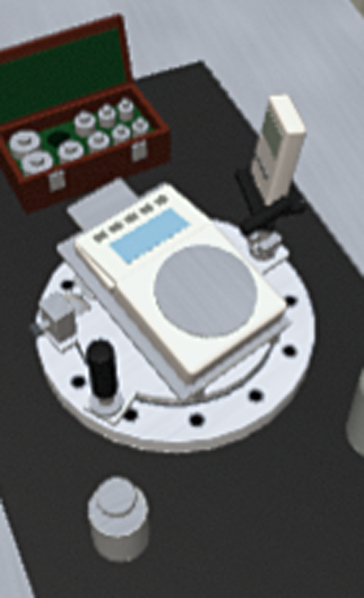

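```bash
cat > m.py <<'E'
from h import *
from scipy.optimize import least_squares
m=cams.camera_model('scene'); i=cv2.imread('pics/scene0.png'); g=cv2.cvtColor(i,6).astype(float)
cr=np.array([(157,304),(159,390),(215,461),(313,497),(508,431),(548,349),(540,265)])/5+[150,130]
uv=[]
for x,y in cr:
    xi,yi=int(round(x)),int(round(y)); w=g[yi-3:yi+4,xi-3:xi+4]; w=np.clip(np.median(w)-20-w,0,None)
    yy,xx=np.mgrid[yi-3:yi+4,xi-3:xi+4]; uv.append(((w*xx).sum()/w.sum(),(w*yy).sum()/w.sum()))
uv=np.array(uv); P=onz(m,uv,.042)[:,:2]; print(np.c_[uv,P].round(3))
f=lambda p:(lambda d:np.r_[np.hypot(*d.T)-.115,.115*((np.arctan2(d[:,1],d[:,0])-p[2]+np.pi/12)%(np.pi/6)-np.pi/12)])(P-p[:2])
best=min((least_squares(f,[.55,-.03,a]) for a in np.linspace(0,.5,6)),key=lambda r:r.cost)
print(best.x[:2],np.degrees(best.x[2])%30,best.fun.round(4))
C=best.x[:2]
t=lambda n,uvc,z:print(n,(p:=onz(m,[np.array(uvc)/5+[150,130]],z)[0]).round(4),'r',np.hypot(*(p[:2]-C)).round(4),'ang',np.degrees(np.arctan2(*(p[:2]-C)[::-1])).round(1))
t('tbar',(418,425),.115); t('handletop',(209,95),.140); t('catch',(368,115),.095)
t('hygtop',(613,483),.145);t('bottlecap',(0,415),.16);t('knobtop',(33,122),.10)
s=cams.camera_model('side')
tt=lambda n,uvc,z:print(n,(p:=onz(s,[np.array(uvc)/2.6+[190,110]],z)[0]).round(4),'r',np.hypot(*(p[:2]-C)).round(4),'ang',np.degrees(np.arctan2(*(p[:2]-C)[::-1])).round(1))
tt('handletop',(100,347),.140); tt('tbar',(272,216),.107); tt('hygtop',(284,102),.145);tt('hygfoot front',(250,225),.03)
E
python3 m.py
```

```text
[[ 1.81023e+02  1.90474e+02  5.36000e-01 -1.39000e-01]
 [ 1.81384e+02  2.07565e+02  5.95000e-01 -1.32000e-01]
 [ 1.92546e+02  2.22021e+02  6.43000e-01 -9.70000e-02]
 [ 2.11980e+02  2.29254e+02  6.66000e-01 -4.10000e-02]
 [ 2.51011e+02  2.15870e+02  6.23000e-01  6.50000e-02]
 [ 2.59128e+02  1.99616e+02  5.68000e-01  8.80000e-02]
 [ 2.57480e+02  1.82721e+02  5.08000e-01  8.40000e-02]]
[ 0.5521724  -0.02483353] 21.871924837850152 [-0.0001  0.0005  0.0008  0.0003 -0.0002 -0.0005  0.0025  0.0002  0.0002
 -0.0002 -0.0004 -0.0002  0.0001  0.0003]
tbar [0.666  0.0203 0.115 ] r 0.1225 ang 21.6
handletop [ 0.4618 -0.1022  0.14  ] r 0.119 ang -139.4
catch [ 0.4385 -0.0157  0.095 ] r 0.1141 ang 175.4
hygtop [0.7188 0.1195 0.145 ] r 0.2205 ang 40.9
bottlecap [ 0.6883 -0.1855  0.16  ] r 0.2105 ang -49.7
knobtop [ 0.4482 -0.2104  0.1   ] r 0.2127 ang -119.3
handletop [ 0.4663 -0.1039  0.14  ] r 0.1167 ang -137.4
tbar [0.6674 0.0153 0.107 ] r 0.122 ang 19.2
hygtop [0.7235 0.1289 0.145 ] r 0.2302 ang 41.9
hygfoot front [0.6718 0.0745 0.03  ] r 0.1554 ang 39.7
```

```bash
python3 - <<'E'
from h import *
def fit(n,pts,z=.02):
    m=cams.camera_model(n); P=onz(m,pts,z)[:,:2]
    for _ in range(4):
        c=P.mean(0); v=np.linalg.svd(P-c)[2]; r=(P-c)@v[1]; k=abs(r)<max(.0015,2*r.std()) ; P=P[k]
    a=np.degrees(np.arctan2(v[0,1],v[0,0])); print(n,len(P),'c',c.round(4),'yaw',((a+45)%90-45).round(2),'rms',r.std().round(5))
def edge(g,line): # line of pixels: first strong transition, subpixel
    d=np.abs(np.diff(line)); k=d.argmax()
    if d[k]<25: return None
    s=slice(max(k-2,0),k+3); return (np.arange(len(d))[s]*d[s]).sum()/d[s].sum()+.5
g=cv2.cvtColor(cv2.imread('pics/scene0.png'),6).astype(float)
def vert(cols,y0,y1):
    return [(x,y0+e) for x in cols if (e:=edge(g,g[y0:y1,x])) is not None]
def hor(rows,x0,x1):
    return [(x0+e,y) for y in rows if (e:=edge(g,g[y,x0:x1])) is not None]
p=vert([*range(112,148),*range(170,185),*range(200,215),*range(232,316)],134,160);print(p[0],p[-1]);fit('scene',p)
p=hor(range(165,240),90,118);print(p[0],p[-1]);fit('scene',p)
p=hor(range(205,240),335,372);print(p[0],p[-1]);fit('scene',p)
p=vert(range(110,345),245,275);print(p[0],p[-1]);fit('scene',p,.0)
g=cv2.cvtColor(cv2.imread('pics/side0.png'),6).astype(float)
p=hor(range(180,330),140,215);print(p[0],p[-1]);fit('side',p)
p=hor(range(145,310),265,405);print(p[0],p[-1]);fit('side',p)
E
```

```text
(112, np.float64(154.28070175438597)) (315, np.float64(137.6846153846154))
scene 137 c [ 0.3433 -0.03  ] yaw 6.24 rms 0.00046
(np.float64(108.0047619047619), 165) (np.float64(100.16326530612245), 239)
scene 75 c [ 0.5591 -0.3631] yaw 6.25 rms 0.00029
(np.float64(352.1521739130435), 205) (np.float64(361.8076923076923), 239)
scene 35 c [0.6295 0.3659] yaw 6.31 rms 0.00024
(130, np.float64(273.1764705882353)) (344, np.float64(253.59876543209876))
scene 197 c [0.7492 0.0533] yaw 6.2 rms 0.0004
(np.float64(149.76829268292684), 180) (np.float64(199.14864864864865), 329)
side 116 c [ 0.3417 -0.0207] yaw 6.17 rms 0.00027
(np.float64(276.8489932885906), 145) (np.float64(397.48026315789474), 309)
side 141 c [ 0.7322 -0.0193] yaw 7.34 rms 0.03702
```

```bash
python3 - <<'E'
from h import *
from scipy.optimize import least_squares
m=cams.camera_model('side'); g=cv2.cvtColor(cv2.imread('pics/side0.png'),6).astype(float)
cr=np.array([(78,382),(130,415),(196,420),(256,396),(290,351),(290,301),(67,286)])/2.6+[190,110]
uv=[]
for x,y in cr:
    xi,yi=int(round(x)),int(round(y)); w=g[yi-3:yi+4,xi-3:xi+4]; w=np.clip(np.median(w)-20-w,0,None)
    yy,xx=np.mgrid[yi-3:yi+4,xi-3:xi+4]; uv.append(((w*xx).sum()/w.sum(),(w*yy).sum()/w.sum()))
uv=np.array(uv); P=onz(m,uv,.042)[:,:2]
f=lambda p:(lambda d:np.r_[np.hypot(*d.T)-.115,.115*((np.arctan2(d[:,1],d[:,0])-p[2]+np.pi/12)%(np.pi/6)-np.pi/12)])(P-p[:2])
b=min((least_squares(f,[.55,-.03,a],loss='soft_l1',f_scale=.001) for a in np.linspace(0,.5,6)),key=lambda r:r.cost)
print(b.x[:2],np.degrees(b.x[2])%30,b.fun.round(4))
C=np.array([.5522,-.0248]);a=np.radians(-68.13)
M=lambda x,y,a=a:(C+[np.cos(a)*x-np.sin(a)*y,np.sin(a)*x+np.cos(a)*y]).round(4)
print('plunger',M(0,.115),'handle',M(.041,-.113),'lip',M(-.114,0),'catch',M(-.05,-.099))
a2=a+np.pi/3;print('after: plunger',M(0,.115,a2),'handle',M(.041,-.113,a2),'lip',M(-.114,0,a2),'catch',M(-.05,-.099,a2))
E
```

```text
[ 0.55462841 -0.02401986] 21.853550209666544 [ 0.0003  0.0002  0.0001 -0.0002  0.      0.0004  0.     -0.0001  0.0002
 -0.0001 -0.0001  0.0002  0.     -0.0001]
plunger [0.6589 0.018 ] handle [ 0.4626 -0.1049] lip [0.5097 0.081 ] catch [ 0.4417 -0.0153]
after: plunger [0.5685 0.089 ] handle [ 0.5768 -0.1425] lip [ 0.4393 -0.0087] catch [ 0.4887 -0.1157]
```

```bash
cat > to.py <<'E'
import sys; from h import *
s=env.observe(); p=s['ee_pos']; r=R.from_quat(s['ee_rot']); x=r.apply([1,0,0]); th=np.degrees(np.arctan2(x[1],x[0]))
print('t',round(s['time'],2),'p',p.round(4),'th',th.round(2),'w',round(s['width'],4),'gf',round(s['grasp_force'],1),'F',s['wrist_force'].round(1),'q6',s['q'][5].round(2),'tiltz',r.apply([0,0,1]).round(3))
if len(sys.argv)>3:
    a=[float(v) for v in sys.argv[1:]]; print('shift mm',(1000*r.inv().apply(np.array(a[:3])-p)).round(1),'yaw',(((th-a[3]+180)%360-180)/360).round(4) if len(a)>3 else '')
E
R='[0.0322,-0.0203,0]'
python3 -m pendant '[[[0.0322,-0.0203,0],0,0],[[0.0322,-0.0203,0],0,0],[[0.0322,-0.0203,0],0,0],[[0.0322,-0.0203,0],0,0],[[0.0322,-0.0203,0],0,0],[[0.0322,-0.0203,0],0,0],[[0.0322,-0.0203,0],0,0],[[0.0322,-0.0203,0],0,0]]'
python3 -m pendant '[[[0.0322,-0.0203,0],0,0],[[0.0322,-0.0203,0],0,0],[[0.0322,-0.0203,0],0,0],[[0.0322,-0.0203,0],0,0],[[0.0322,-0.0203,0],0,0],[[0.0322,-0.0203,0],0,0],[[0.0322,-0.0203,0],0,0],[[0.0322,-0.0203,0],0,0]]'
python3 to.py .66 .0185 .2 21.87
```

```text
time: 0.77
ee_pos: [0.3456, -0.3109, 0.2054]
ee_rot: [0.992, 0.124, -0.0, -0.0]
wrist_force: [0.1, -1.1, 0.4]
width: 0.0475
grasp_force: 0.0
time: 1.43
ee_pos: [0.5556, -0.0902, 0.2052]
ee_rot: [0.992, 0.124, -0.0, -0.0]
wrist_force: [0.5, -0.9, 0.5]
width: 0.047
grasp_force: 0.0
t 1.43 p [ 0.5556 -0.0902  0.2052] th 14.2 w 0.047 gf 0.0 F [ 0.5 -0.9  0.5] q6 1.1 tiltz [-0.  0. -1.]
shift mm [127.9 -79.7   5.1] yaw -0.0213
```

```bash

python3 -m pendant '[[[0.0322,-0.0203,0],0,0],[[0.0322,-0.0203,0],0,0],[[0.0322,-0.0203,0],0,0],[[0.022,-0.013,0],0,0],[[0,0,0],-0.0107,0],[[0,0,0],-0.0106,0],[[0,0,0],0,0]]' >/dev/null
python3 to.py .66 .0185 .2 21.87
python3 - <<'E'
from h import *
m,i=snap('wrist','w1.png'); print(m['eye'],proj(m,[[.66,.0185,.107],[.66,.0185,.115],[.63,.0065,.115],[.69,.0305,.115]]).round(0))
E
```

```text
t 2.02 p [0.6515 0.0093 0.2046] th 22.09 w 0.047 gf 0.0 F [-0.3  0.7 -0.5] q6 1.14 tiltz [-0.001  0.    -1.   ]
shift mm [11.4 -5.4  4.6] yaw 0.0006
[0.72021848 0.03578075 0.38384501] [[250. 182.]
 [250. 184.]
 [250. 217.]
 [250. 149.]]
```

View pics/w1.png

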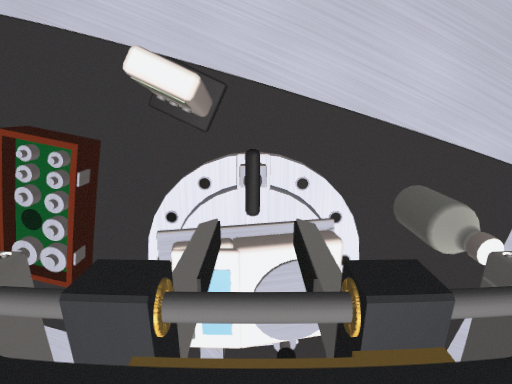

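```bash

python3 -m pendant '[[[0.0114,-0.005,0.01],0,0],[[0,0,0.035],0,0],[[0,0,0.035],0,0],[[0,0,0.02],0,0],[[0,0,0.0145],0,0],[[0,0,0],0,0],[[0,0,0],0,0]]' 40
python3 to.py .66 .0185 .09 21.87
python3 -m pendant '[[[0,0,0],0,-1],[[0,0,0],0,-1],[[0,0,0],0,-1],[[0,0,0],0,-1],[[0,0,0],0,-1],[[0,0,0],0,-1]]' 40
python3 to.py
```

```text
time: 2.65
ee_pos: [0.6601, 0.0174, 0.091]
ee_rot: [0.982, 0.189, -0.0, -0.0]
wrist_force: [-0.1, -0.0, 1.5]
width: 0.0471
grasp_force: 0.0
t 2.65 p [0.6601 0.0174 0.091 ] th 21.75 w 0.0471 gf 0.0 F [-0.1 -0.   1.5] q6 1.16 tiltz [-0.001  0.    -1.   ]
shift mm [ 0.3 -1.   1. ] yaw -0.0003
time: 3.15
ee_pos: [0.6604, 0.0176, 0.0913]
ee_rot: [0.982, 0.19, 0.0, 0.0]
wrist_force: [0.5, -1.2, 2.3]
width: 0.0134
grasp_force: 40.0
t 3.15 p [0.6604 0.0176 0.0913] th 21.86 w 0.0134 gf 40.0 F [ 0.5 -1.2  2.3] q6 1.16 tiltz [ 0.001 -0.    -1.   ]
```

```bash

python3 -m pendant '[[[0,0,-0.006],0,-1],[[0,0,-0.006],0,-1],[[0,0,-0.0045],0,-1],[[0,0,0],0,-1],[[0,0,0],0,-1]]'
python3 to.py
```

```text
time: 3.57
ee_pos: [0.66, 0.0177, 0.1071]
ee_rot: [0.982, 0.19, -0.0, -0.0]
wrist_force: [2.3, -0.5, -10.8]
width: 0.0135
grasp_force: 40.0
t 3.57 p [0.66   0.0177 0.1071] th 21.87 w 0.0135 gf 40.0 F [  2.3  -0.5 -10.8] q6 1.16 tiltz [-0.001 -0.    -1.   ]
```

```bash

python3 -m pendant '[[[0,0,-0.0005],-0.0156,-1],[[0,0,0],-0.0156,-1],[[0,0,0],-0.0156,-1],[[0,0,0],-0.0156,-1],[[0,0,0],-0.0156,-1],[[0,0,0],-0.0156,-1],[[0,0,0],-0.0156,-1],[[0,0,0],-0.0156,-1]]'
python3 to.py
python3 -m pendant '[[[0,0,0],-0.0156,-1],[[0,0,0],-0.0156,-1],[[0,0,0],-0.0156,-1],[[0,0,0],-0.0156,-1],[[0,0,0],-0.0156,-1],[[0,0,0],-0.0156,-1],[[0,0,0],-0.0156,-1],[[0,0,0],-0.0156,-1]]'
python3 -m pendant '[[[0,0,0],0,-1],[[0,0,0],0,-1]]'
python3 to.py .66 .018 .105 111.87
```

```text
time: 4.23
ee_pos: [0.6598, 0.018, 0.1072]
ee_rot: [0.834, 0.552, -0.001, -0.001]
wrist_force: [0.3, 1.3, -12.1]
width: 0.0135
grasp_force: 40.0
t 4.23 p [0.6598 0.018  0.1072] th 67.08 w 0.0135 gf 40.0 F [  0.3   1.3 -12.1] q6 0.37 tiltz [-0.002  0.    -1.   ]
time: 4.9
ee_pos: [0.6594, 0.018, 0.107]
ee_rot: [0.559, 0.829, -0.001, -0.001]
wrist_force: [-1.3, 1.2, -11.2]
width: 0.0137
grasp_force: 40.0
time: 5.07
ee_pos: [0.6596, 0.0179, 0.1071]
ee_rot: [0.562, 0.827, -0.001, -0.001]
wrist_force: [-2.4, 0.9, -11.8]
width: 0.0137
grasp_force: 40.0
t 5.07 p [0.6596 0.0179 0.1071] th 111.55 w 0.0137 gf 40.0 F [ -2.4   0.9 -11.8] q6 -0.4 tiltz [-0.002  0.    -1.   ]
shift mm [-0.   0.5  2.1] yaw -0.0009
```

```bash

python3 -m pendant '[[[0,0,0.0025],-0.001,-1],[[0,0,0],0,-1],[[0,0,0],0,-1]]'
python3 -m pendant '[[[0,0,0],0,0],[[0,0,0],0,0],[[0,0,0],0,0],[[0,0,0],0,0],[[0,0,-0.03],0,0],[[0,0,-0.03],0,0],[[0,0,-0.03],0,0],[[0,0,0],0,0]]'
python3 to.py .4639 -.1046 .195 42
python3 - <<'E'
from h import *
m,i=snap('wrist','w2.png')
E
```

```text
time: 5.32
ee_pos: [0.6599, 0.0176, 0.1053]
ee_rot: [0.559, 0.829, -0.0, -0.0]
wrist_force: [-4.2, 0.5, -8.4]
width: 0.0136
grasp_force: 40.0
time: 5.98
ee_pos: [0.6624, 0.0176, 0.2028]
ee_rot: [0.559, 0.829, 0.003, 0.004]
wrist_force: [-0.4, -1.1, 1.0]
width: 0.0472
grasp_force: 0.0
t 5.98 p [0.6624 0.0176 0.2028] th 112.07 w 0.0472 gf 0.0 F [-0.4 -1.1  1. ] q6 -0.41 tiltz [ 0.01 -0.   -1.  ]
shift mm [ -38.6 -230.     5.8] yaw 0.1946
```

View pics/w2.png

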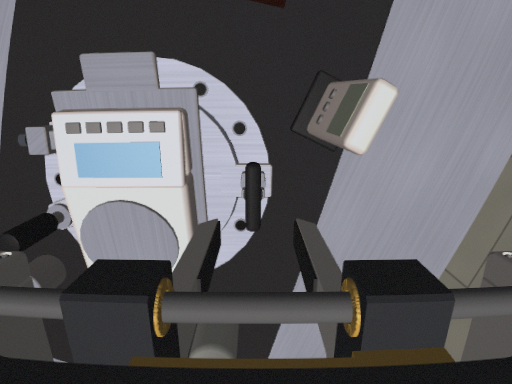

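```bash

python3 -m pendant '[[[-0.0055,-0.033,0],0,0],[[-0.0055,-0.033,0],0,0],[[-0.0055,-0.033,0],0,0],[[-0.0055,-0.033,0],0,0],[[-0.0055,-0.033,0],0,0],[[-0.0055,-0.033,0],0,0],[[-0.0055,-0.032,0],0,0],[[0,0,0],0.0177,0]]' >/dev/null
python3 -m pendant '[[[0,0,0],0.0177,0],[[0,0,0],0.0177,0],[[0,0,0],0.0177,0],[[0,0,0],0.0177,0],[[0,0,0],0.0177,0],[[0,0,0],0.0177,0],[[0,0,0],0.0177,0],[[0,0,0],0.0177,0]]' >/dev/null
python3 -m pendant '[[[0,0,0],0.0177,0],[[0,0,0],0.0177,0],[[0,0,0],0,0],[[0,0,0],0,0]]'
python3 to.py .4639 -.1046 .1 42
python3 - <<'E'
from h import *
m,i=snap('wrist','w3.png'); print(proj(m,[[.4639,-.1046,.14]]))
E
```

```text
time: 7.7
ee_pos: [0.4615, -0.1044, 0.1949]
ee_rot: [0.933, 0.36, -0.0, -0.0]
wrist_force: [0.2, -0.2, -0.0]
width: 0.0468
grasp_force: 0.0
t 7.7 p [ 0.4615 -0.1044  0.1949] th 42.18 w 0.0468 gf 0.0 F [ 0.2 -0.2 -0. ] q6 0.53 tiltz [-0.001  0.    -1.   ]
shift mm [ 1.7  1.8 94.9] yaw 0.0005
[[257.62801579 204.56735195]]
```

View pics/w3.png

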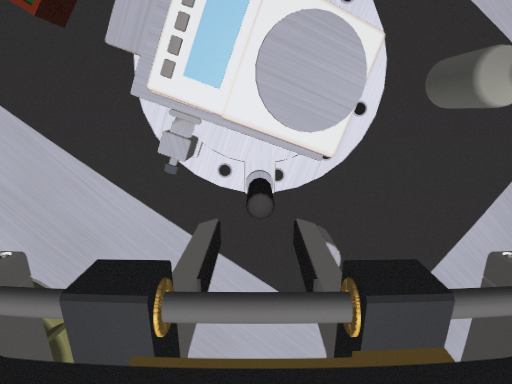

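```bash

python3 -m pendant '[[[0.0017,0.0025,0.01],0,0],[[0,0,0.03],0,0],[[0,0,0.03],0,0],[[0,0,0.023],0,0],[[0,0,0],0,0],[[0,0,0],0,-1],[[0,0,0],0,-1],[[0,0,0],0,-1]]' 30
python3 -m pendant '[[[0,0,0],0,-1],[[0,0,0],0,-1]]' 30
python3 to.py
python3 - <<'E'
import numpy as np
# arc plan in tool frame for 60deg in 20 steps of 3deg about C
from h import *
s=env.observe();C=np.array([.5535,-.0245]);p=s['ee_pos'][:2];v=p-C
print('r',np.hypot(*v),'ang',np.degrees(np.arctan2(v[1],v[0])),'steps mm',2*np.hypot(*v)*np.sin(np.radians(2))*1e3,)
print('end',C+R.from_euler('z',60,degrees=True).apply([*v,0])[:2])
E
```

```text
time: 8.42
ee_pos: [0.4653, -0.1054, 0.1039]
ee_rot: [0.934, 0.359, 0.001, 0.001]
wrist_force: [-0.3, -0.0, -0.2]
width: 0.0304
grasp_force: 0.0
time: 8.58
ee_pos: [0.4652, -0.1054, 0.1037]
ee_rot: [0.934, 0.358, 0.001, 0.001]
wrist_force: [-0.9, -0.5, 6.6]
width: 0.0231
grasp_force: 30.0
t 8.58 p [ 0.4652 -0.1054  0.1037] th 42.0 w 0.0231 gf 30.0 F [-0.9 -0.5  6.6] q6 0.54 tiltz [ 0.002 -0.001 -1.   ]
r 0.11976034215256036 ang -137.5363478384465 steps mm 8.359151332087336
end [ 0.5793467  -0.14143796]
```

```bash

python3 -m pendant '[[[0.0003,0.00835,0],-0.0111,-1],[[0.0003,0.00835,0],-0.0111,-1],[[0.0003,0.00835,0],-0.0111,-1],[[0.0003,0.00835,0],-0.0111,-1],[[0.0003,0.00835,0],-0.0111,-1],[[0.0003,0.00835,0],-0.0111,-1],[[0,0,0],0,-1],[[0,0,0],0,-1]]'
python3 to.py .5793 -.1414 .1037 102
python3 - <<'E'
from h import *
v=env.observe()['ee_pos'][:2]-[.5535,-.0245]; print(np.hypot(*v),np.degrees(np.arctan2(v[1],v[0]))+137.54)
E
```

```text
time: 9.25
ee_pos: [0.5058, -0.1346, 0.1037]
ee_rot: [0.839, 0.544, 0.001, 0.001]
wrist_force: [1.4, 1.0, 7.7]
width: 0.0235
grasp_force: 30.0
t 9.25 p [ 0.5058 -0.1346  0.1037] th 65.96 w 0.0235 gf 30.0 F [1.4 1.  7.7] q6 0.09 tiltz [ 0.003 -0.001 -1.   ]
shift mm [23.7 69.9  0.1] yaw -0.1001
0.11994859105626066 24.107959029021885
```

```bash

python3 -m pendant '[[[0.0003,0.00835,0],-0.0111,-1],[[0.0003,0.00835,0],-0.0111,-1],[[0.0003,0.00835,0],-0.0111,-1],[[0.0003,0.00835,0],-0.0111,-1],[[0.0003,0.00835,0],-0.0111,-1],[[0.0003,0.00835,0],-0.0111,-1],[[0,0,0],0,-1],[[0,0,0],0,-1]]'
python3 -m pendant '[[[0.0003,0.00835,0],-0.0111,-1],[[0.0003,0.00835,0],-0.0111,-1],[[0.0003,0.0080,0],-0.0111,-1],[[0,0,0],0,-1],[[0,0,0],0,-1],[[0,0,0],0,-1]]'
python3 to.py .5793 -.1414 .1037 102
python3 - <<'E'
from h import *
v=env.observe()['ee_pos'][:2]-[.5535,-.0245]; print(np.hypot(*v),np.degrees(np.arctan2(v[1],v[0]))+137.54)
m,i=snap('scene','s2.png')
# compare: T-bar & handle, from picture
cv2.imwrite('pics/s2c.png',cv2.resize(i[120:265,140:300,::-1],None,fx=4,fy=4,interpolation=2))
E
```

```text
time: 9.92
ee_pos: [0.5543, -0.1443, 0.1037]
ee_rot: [0.707, 0.707, 0.001, 0.001]
wrist_force: [-0.3, 2.7, 7.4]
width: 0.0237
grasp_force: 30.0
time: 10.42
ee_pos: [0.5786, -0.1416, 0.1037]
ee_rot: [0.63, 0.777, 0.001, 0.001]
wrist_force: [-0.9, 5.6, 7.3]
width: 0.0234
grasp_force: 30.0
t 10.42 p [ 0.5786 -0.1416  0.1037] th 101.91 w 0.0234 gf 30.0 F [-0.9  5.6  7.3] q6 -0.51 tiltz [ 0.002  0.    -1.   ]
shift mm [ 0.   0.8 -0. ] yaw -0.0002
0.11973984012565814 59.62570852229614
```

View pics/s2c.png

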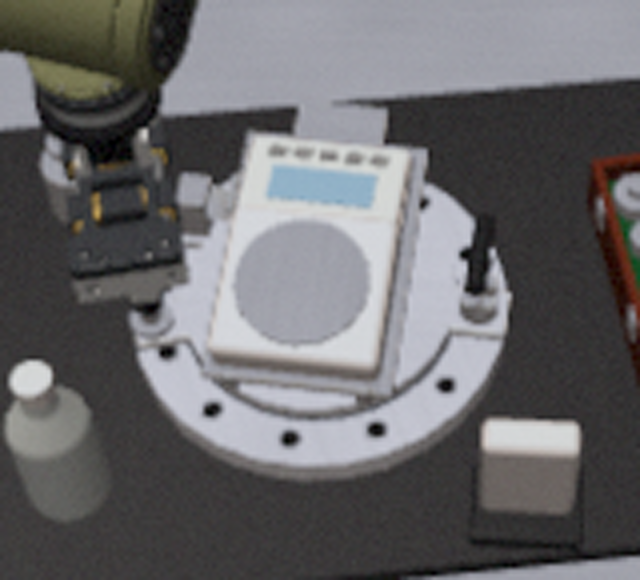

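```bash

python3 -m pendant '[[[0,0.0009,0],0,-1],[[0,0,0],0,-1],[[0,0,0],0,0],[[0,0,0],0,0],[[0,0,0],0,0],[[0,0,0],0,0],[[0,0,-0.02],0,0],[[0,0,-0.03],0,0]]'
python3 -m pendant '[[[0,0,-0.03],0,0],[[0,0,-0.03],0,0],[[0,0,0],-0.0177,0],[[0,0,0],-0.0177,0],[[0,0,0],-0.0177,0],[[0,0,0],-0.0177,0],[[0,0,0],-0.0177,0],[[0,0,0],-0.0177,0]]'
python3 -m pendant '[[[0,0,0],-0.0177,0],[[0,0,0],-0.0177,0],[[0,0,0],-0.0177,0],[[0,0,0],-0.0177,0],[[0,0,0],-0.0174,0],[[0,0,0],0,0]]' >/dev/null
python3 to.py .5698 .0893 .205 171.87
```

```text
time: 11.13
ee_pos: [0.5776, -0.1417, 0.1503]
ee_rot: [0.63, 0.777, -0.001, -0.003]
wrist_force: [0.3, -1.1, 0.5]
width: 0.0467
grasp_force: 0.0
time: 11.8
ee_pos: [0.5789, -0.1421, 0.2124]
ee_rot: [0.338, 0.941, -0.0, -0.0]
wrist_force: [1.1, -0.6, -1.0]
width: 0.0472
grasp_force: 0.0
t 12.3 p [ 0.5789 -0.142   0.2123] th 172.2 w 0.0472 gf 0.0 F [-0.1 -0.9  0.5] q6 -1.74 tiltz [-0.  0. -1.]
shift mm [ 40.4 228.    7.3] yaw 0.0009
```

```bash

python3 -m pendant '[[[0.0057,0.0326,0],0.0009,0],[[0.0057,0.0326,0],0,0],[[0.0058,0.0326,0],0,0],[[0.0058,0.0326,0],0,0],[[0.0058,0.0326,0],0,0],[[0.0058,0.0325,0],0,0],[[0.0058,0.0325,0],0,0],[[0,0,0],0,0]]' >/dev/null
python3 -m pendant '[[[0,0,0],0,0]]' >/dev/null
python3 to.py .5698 .0893 .1055 171.87
python3 - <<'E'
from h import *
m,i=snap('wrist','w4.png'); print(proj(m,[[.5698,.0893,.121],[.5698,.0893,.129]]))
E
```

```text
t 13.05 p [0.572  0.0907 0.2124] th 171.54 w 0.047 gf 0.0 F [-0.   0.3  1.2] q6 -1.33 tiltz [-0. -0. -1.]
shift mm [  1.9  -1.7 106.9] yaw -0.0009
[[255.60756137 192.21718868]
 [255.58809225 194.44470536]]
```

View pics/w4.png

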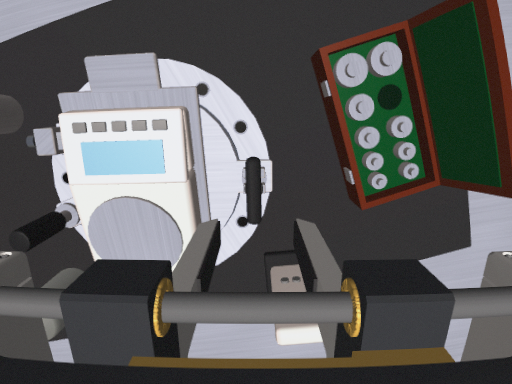

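```bash

python3 -m pendant '[[[0.0025,-0.002,0.01],-0.0009,0],[[0,0,0.03],0,0],[[0,0,0.03],0,0],[[0,0,0.025],0,0],[[0,0,0.0105],0,0],[[0,0,0],0,0],[[0,0,0],0,-1],[[0,0,0],0,-1]]' 40 >/dev/null
python3 -m pendant '[[[0,0,0],0,-1],[[0,0,0],0,-1],[[0,0,0],0,-1],[[0,0,0],0,-1]]' 40
python3 -m pendant '[[[0,0,-0.0022],0,-1],[[0,0,0],0,-1],[[0,0,0],0,-1]]'
python3 to.py
```

```text
time: 14.1
ee_pos: [0.5696, 0.088, 0.1076]
ee_rot: [0.071, 0.998, 0.0, 0.0]
wrist_force: [-1.2, 1.2, 3.0]
width: 0.0135
grasp_force: 40.0
time: 14.35
ee_pos: [0.569, 0.0879, 0.1084]
ee_rot: [0.07, 0.998, -0.0, -0.001]
wrist_force: [1.1, 1.6, -10.7]
width: 0.0138
grasp_force: 40.0
t 14.35 p [0.569  0.0879 0.1084] th 171.92 w 0.0138 gf 40.0 F [  1.1   1.6 -10.7] q6 -1.34 tiltz [-0.001  0.    -1.   ]
```

Gripped and slightly lifted; now twist back a quarter turn clockwise.

```bash

python3 -m pendant '[[[0,0,0],0.0156,-1],[[0,0,0],0.0156,-1],[[0,0,0],0.0156,-1],[[0,0,0],0.0156,-1],[[0,0,0],0.0156,-1],[[0,0,0],0.0156,-1],[[0,0,0],0.0156,-1],[[0,0,0],0.0156,-1]]'
python3 -m pendant '[[[0,0,0],0.0156,-1],[[0,0,0],0.0156,-1],[[0,0,0],0.0156,-1],[[0,0,0],0.0156,-1],[[0,0,0],0.0156,-1],[[0,0,0],0.0156,-1],[[0,0,0],0.0156,-1],[[0,0,0],0.0158,-1]]'
python3 -m pendant '[[[0,0,0],0,-1],[[0,0,0],0,-1]]'
python3 to.py .569 .088 .092 81.87
```

```text
time: 15.02
ee_pos: [0.5687, 0.0872, 0.1082]
ee_rot: [0.448, 0.894, -0.001, -0.001]
wrist_force: [0.1, -4.1, -10.8]
width: 0.0139
grasp_force: 40.0
time: 15.68
ee_pos: [0.5683, 0.0869, 0.1079]
ee_rot: [0.756, 0.654, -0.002, -0.0]
wrist_force: [-2.3, -4.9, -10.0]
width: 0.0135
grasp_force: 40.0
time: 15.85
ee_pos: [0.5683, 0.0869, 0.108]
ee_rot: [0.755, 0.656, -0.002, -0.001]
wrist_force: [-2.6, -4.1, -10.8]
width: 0.0135
grasp_force: 40.0
t 15.85 p [0.5683 0.0869 0.108 ] th 81.94 w 0.0135 gf 40.0 F [ -2.6  -4.1 -10.8] q6 0.23 tiltz [-0.003 -0.002 -1.   ]
shift mm [ 1.2  0.6 16. ] yaw 0.0002
```

```bash

python3 -m pendant '[[[0,0,0.004],0,-1],[[0,0,0.004],0,-1],[[0,0,0.004],0,-1],[[0,0,0],0,-1],[[0,0,0],0,-1]]'
python3 -m pendant '[[[0,0,0.003],0,-1],[[0,0,0],0,-1],[[0,0,0],0,-1]]'
python3 to.py
```

```text
time: 16.27
ee_pos: [0.5686, 0.0869, 0.0961]
ee_rot: [0.755, 0.656, -0.002, -0.0]
wrist_force: [-2.4, -4.2, -8.3]
width: 0.0138
grasp_force: 40.0
time: 16.52
ee_pos: [0.5691, 0.0869, 0.094]
ee_rot: [0.755, 0.656, -0.001, 0.0]
wrist_force: [-0.8, -5.6, -4.9]
width: 0.0136
grasp_force: 40.0
t 16.52 p [0.5691 0.0869 0.094 ] th 81.98 w 0.0136 gf 40.0 F [-0.8 -5.6 -4.9] q6 0.23 tiltz [-0.001 -0.002 -1.   ]
```

```bash

python3 -m pendant '[[[0,0,0],0,-0.2],[[0,0,0],0,-0.2],[[0,0,0],0,-0.2],[[0,0,0],0,-0.2],[[0,0,-0.03],0,-0.2],[[0,0,-0.03],0,-0.2],[[0,0,-0.03],0,-0.2],[[0,0,-0.02],0,-0.2]]' 
python3 -m pendant '[[[0,0,0],-0.0178,-1],[[0,0,0],-0.0178,-1],[[0,0,0],-0.0178,-1],[[0,0,0],-0.0178,-1],[[0,0,0],-0.0178,-1],[[0,0,0],-0.0178,-1],[[0,0,0],-0.0178,-1],[[0,0,0],-0.0178,-1]]' >/dev/null
python3 -m pendant '[[[0,0,0],-0.0178,-1],[[0,0,0],-0.0178,-1],[[0,0,0],-0.0178,-1],[[0,0,0],-0.0178,-1],[[0,0,0],-0.0178,-1],[[0,0,0],-0.0178,-1],[[0,0,0],0,-1],[[0,0,0],0,-1]]' >/dev/null
python3 to.py .4367 -.0078 .2 171.87
python3 - <<'E'
from h import *
m,i=snap('scene','s3.png'); cv2.imwrite('pics/s3c.png',cv2.resize(i[120:265,140:300,::-1],None,fx=4,fy=4,interpolation=2))
E
```

```text
time: 17.18
ee_pos: [0.5699, 0.088, 0.2074]
ee_rot: [0.755, 0.656, 0.001, 0.001]
wrist_force: [1.1, 0.7, 1.1]
width: 0.0379
grasp_force: 0.0
t 18.52 p [0.5694 0.0879 0.2043] th 171.51 w 0.0006 gf 0.0 F [0.2 0.2 0.3] q6 -1.33 tiltz [ 0.  0. -1.]
shift mm [ 117.1 -114.3    4.2] yaw -0.001
```

View pics/s3c.png

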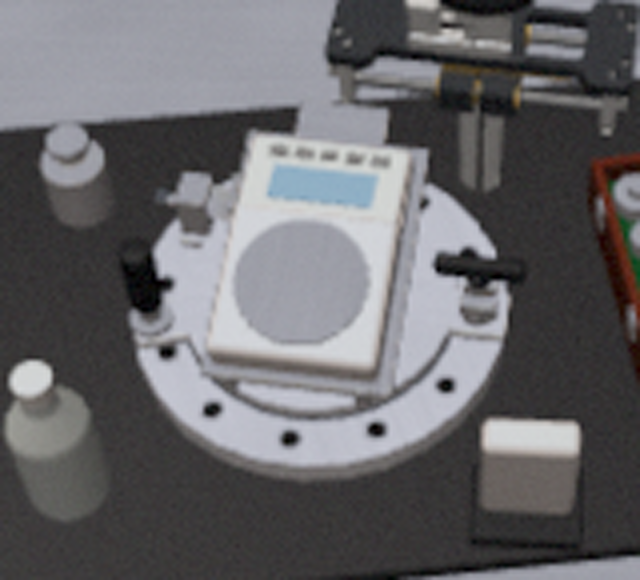

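```bash

python3 -m pendant '[[[0.0234,-0.0228,0],-0.001,-1],[[0.0234,-0.0229,0],0,-1],[[0.0234,-0.0229,0],0,-1],[[0.0234,-0.0229,0],0,-1],[[0.0234,-0.0228,0],0,-1],[[0,0,0],0,-1],[[0,0,0],0,-1]]' 
python3 to.py .4367 -.0078 .074
python3 - <<'E'
from h import *
m=cams.camera_model('scene'); print((proj(m,[[.5692,.0885,z] for z in (.107,.111,.118,.121)])-[140,120])*4)
m,i=snap('side','d3.png'); g=i[100:300,170:330,::-1]; cv2.imwrite('pics/d3c.png',cv2.resize(g,None,fx=3.7,fy=3,interpolation=2))
print((proj(m,[[.5692,.0885,z] for z in (.107,.118,.121)])-[170,100])*[3.7,3], (proj(m,[[.4367,-.0078,.114]])-[170,100])*[3.7,3])
E
```

```text
time: 19.15
ee_pos: [0.4373, -0.0096, 0.2048]
ee_rot: [0.071, 0.997, 0.0, 0.001]
wrist_force: [-0.5, 0.0, 0.7]
width: 0.0003
grasp_force: 0.0
t 19.15 p [ 0.4373 -0.0096  0.2048] th 171.8 w 0.0003 gf 0.0 F [-0.5  0.   0.7] q6 -1.53 tiltz [ 0.002 -0.    -1.   ]
shift mm [  1.    1.7 130.8] yaw 
[[477.61749638 266.5650918 ]
 [477.68683006 263.15501883]
 [477.80907075 257.14282945]
 [477.86181626 254.54864956]]
[[292.24405141 245.85700092]
 [291.89105323 236.89575429]
 [291.79375928 234.42396782]] [[135.39646269 361.26874904]]
```

View pics/d3c.png

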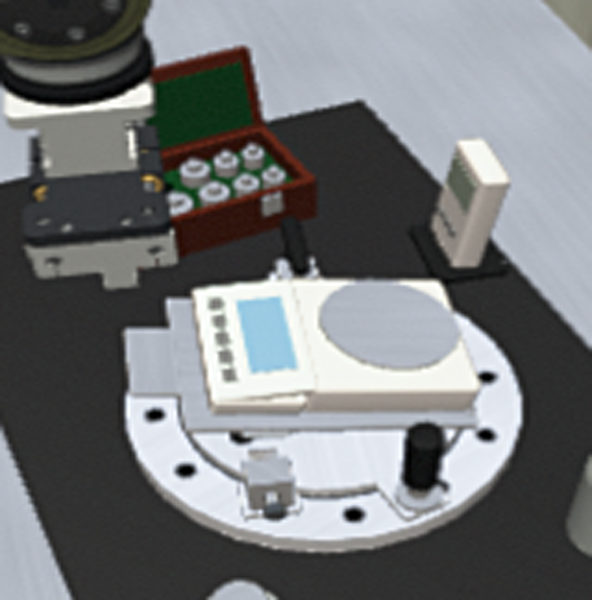

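```bash

python3 -m pendant '[[[-0.005,0.0017,0.02],0,-1],[[0,0,0.03],0,-1],[[0,0,0.025],0,-1],[[0,0,0.01],0,-1],[[0,0,0],0,-1],[[0,0,0.008],0,-1],[[0,0,0.006],0,-1],[[0,0,0],0,-1]]' 
python3 -m pendant '[[[0,0,0.006],0,-1],[[0,0,0.006],0,-1],[[0,0,0.006],0,-1],[[0,0,0.006],0,-1],[[0,0,0],0,-1],[[0,0,0],0,-1]]' 
python3 to.py .441 -.0084 .0725
```

```text
time: 19.87
ee_pos: [0.4432, -0.0079, 0.1051]
ee_rot: [0.069, 0.998, 0.0, 0.0]
wrist_force: [1.8, 0.2, 1.5]
width: 0.0003
grasp_force: 1.1
time: 20.37
ee_pos: [0.4427, -0.0081, 0.081]
ee_rot: [0.069, 0.998, -0.0, -0.0]
wrist_force: [-2.3, 0.8, 4.2]
width: 0.0004
grasp_force: 1.9
t 20.37 p [ 0.4427 -0.0081  0.081 ] th 172.05 w 0.0004 gf 1.9 F [-2.3  0.8  4.2] q6 -1.53 tiltz [-0. -0. -1.]
shift mm [ 1.6 -0.5  8.5] yaw
```

```bash

python3 -m pendant '[[[0,0,0.003],0,-1],[[0,0,0.002],0,-1],[[0,0,0.002],0,-1],[[0,0,0],0,-1],[[0,0,0],0,-1]]'
python3 -m pendant '[[[0,0,0.001],0,-1],[[0,0,0],0,-1],[[0,0,0],0,-1]]'
python3 -m pendant '[[[0,0,0.001],0,-1],[[0,0,0],0,-1],[[0,0,0],0,-1]]'
```

```text
time: 20.78
ee_pos: [0.4427, -0.0081, 0.0741]
ee_rot: [0.069, 0.998, -0.0, -0.0]
wrist_force: [-2.3, -1.4, 4.1]
width: 0.0005
grasp_force: 1.9
time: 21.03
ee_pos: [0.4428, -0.0081, 0.0732]
ee_rot: [0.069, 0.998, -0.0, 0.0]
wrist_force: [-3.6, 0.4, 3.5]
width: 0.0003
grasp_force: 2.0
time: 21.28
ee_pos: [0.4428, -0.0081, 0.0721]
ee_rot: [0.069, 0.998, -0.0, -0.0]
wrist_force: [-2.7, -0.6, 3.1]
width: 0.0007
grasp_force: 2.0
```

```bash

python3 -m pendant '[[[0,0,0.001],0,-1],[[0,0,0],0,-1],[[0,0,0],0,-1]]'
python3 -m pendant '[[[0,0,0.0007],0,-1],[[0,0,0],0,-1],[[0,0,0],0,-1]]'
```

```text
time: 21.53
ee_pos: [0.4428, -0.0081, 0.0713]
ee_rot: [0.069, 0.998, -0.0, -0.0]
wrist_force: [-4.6, -1.2, 7.8]
width: 0.0007
grasp_force: 3.9
time: 21.78
ee_pos: [0.4428, -0.0081, 0.071]
ee_rot: [0.069, 0.998, -0.0, 0.0]
wrist_force: [-7.0, 0.3, 14.3]
width: 0.0005
grasp_force: 7.4
```

On the stop. Raise slowly and check that it stays down.

```bash

python3 -m pendant '[[[0,0,-0.002],0,-1],[[0,0,-0.003],0,-1],[[0,0,-0.005],0,-1],[[0,0,0],0,-1],[[0,0,0],0,-1]]'
python3 -m pendant '[[[0,0,-0.02],0,-1],[[0,0,-0.03],0,-1],[[0,0,-0.04],0,-1],[[0,0,-0.03],0,-1],[[0,0,0],0,-1],[[0,0,0],0,-1]]'
python3 - <<'E'
from h import *
m,i=snap('side','d4.png'); g=i[100:300,170:330,::-1]; cv2.imwrite('pics/d4c.png',cv2.resize(g,None,fx=3.7,fy=3,interpolation=2))
print((proj(m,[[.4406,-.0084,.074],[.4406,-.0084,.114]])-[170,100])*[3.7,3])
E
```

```text
time: 22.2
ee_pos: [0.443, -0.008, 0.0806]
ee_rot: [0.069, 0.998, 0.0, 0.0]
wrist_force: [-0.4, -0.2, 0.4]
width: 0.0005
grasp_force: 0.0
time: 22.7
ee_pos: [0.4433, -0.0081, 0.2013]
ee_rot: [0.069, 0.998, -0.0, 0.001]
wrist_force: [-0.5, -0.0, -0.2]
width: 0.0003
grasp_force: 0.0
[[148.34722702 391.23727336]
 [141.62301588 360.64369412]]
```

View pics/d4c.png

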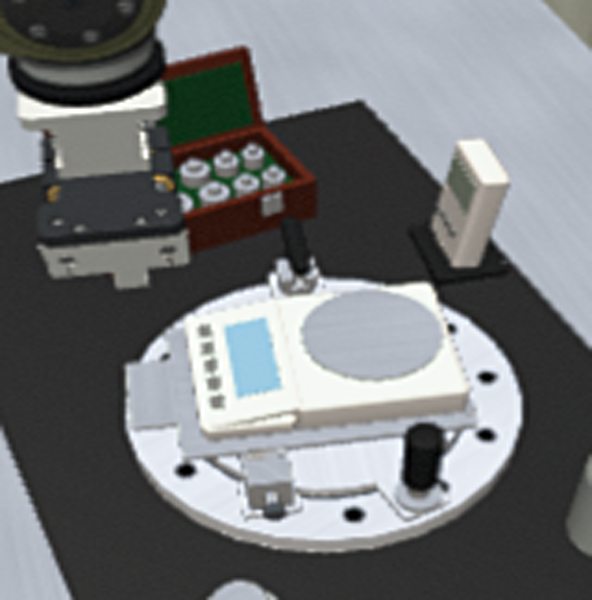

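```bash
python3 -c "
from h import *
print(workorder.hand_in())"
```

```text
the job is handed in; nothing more can be done
None
```

The job is handed in: I swung the platform 60° counter-clockwise, so by my measurements the display faces about 14.4° off square to the slab's near edge; the next hole (90°) would be about 15.6° off, so the choice rests on a margin of about 1.3°. The pin is home, the tilt plate lies level on its catch, and the robot took about 23 s and kept clear of the things around the stand.

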